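Re-arm the kiln controller with its two-button start

TASK

Restart the kiln controller on the table: push the yellow isolator lever all the way over towards the back of the console, then press both green start buttons fully down together, one under each fingertip, keep them both down for at least two seconds, and let them spring back up. Do not press the small red stop button between them. Only touch the console, do not lift it or push it out of its place, and leave the things round it where they stand.

Things in the scene. Friction and masses are not known exactly. Their poses are not given: they have to be found in the camera images.
- console: Kiln controller: loose cream desk console, about 2.4 kg, 160 mm deep (own x, from its low front edge to its high back edge), 180 mm wide (own y, to its left), on rubber feet; a sideways push over about 8 N slides it. Origin: centre of its underside, own z up. Near the front two green buttons with a small red one between, in a row along own y; behind them a display (left) and a yellow lever (right).
- face_mid (a point): Middle of the console's face, 55 mm above its underside. The face is a plane 35 mm high at the front edge and 75 mm at the back edge: it slopes up towards the back at 14 degrees (0.245 rad). This point's own x points up the slope to the back, y to the left, z square out of the face.
- start_left_top (a point): Centre of the flat round top (30 mm across) of the left green start button, which moves with it. The two green tops are 64 mm apart centre to centre, along the console's own y; at rest they stand 26 mm above the face, square to it, 12 mm proud of their black round housings (46 mm across).
- start_right_top (a point): The same point of the right green start button.
- start_left (a joint): Travel of the left green button into the face, square to it, m: 0 up, 0.008 fully down on its stop. Spring: about 1 N to start it, 3.5 N fully down; it springs back when let go.
- start_right (a joint): The same for the right green button.
- start_left_base: Housing of the left green button, together with the button in it. Origin: centre of the housing's foot, 2 mm above the face; own z is the face normal.
- start_right_base: The same for the right green button.
- stop_top (a point): Centre of the top of the red stop button, 14 mm across, midway between the green ones; stands 23 mm above the face.
- stop (a joint): Travel of the red stop button, m: 0 up, 0.005 fully down (2 N).
- isolator_tip (a point): Centre of the yellow ball (26 mm across) at the top of the isolator lever. The lever is 45 mm from pivot to ball centre; its pivot lies 22 mm above the face and its grey block reaches 25 mm above the face, 70 mm along the slope by 50 mm wide.
- isolator (a joint): Angle of the isolator lever, rad: 0 leaning 29 degrees towards the console's front edge, 0.5 upright on the face, 1.0 leaning 29 degrees towards its back edge, against the stop (it may start anywhere from 0 to 0.25). It turns about the console's own y axis; stiff, pushing the ball takes about 1.5 N, and it stays where it is left.
- slip_jar: open white plastic jar, 90 mm across, 98 mm high, behind the console. Origin: centre of its underside; own z up. A bystander.
- masking_tape: roll of cream masking tape lying flat, 104 mm across, 25 mm high, far back, left of the jar. Origin: centre of its underside; own z up. A bystander.
- pot_black_lid: small white pot with a black lid, 52 mm across, 43 mm high, right of the console. Origin: centre of its underside; own z up. A bystander.
- tub_red: red and white tub with a red lid, 110 mm across, 126 mm high, far to the left. Origin: centre of its underside; own z up. A bystander.
- bisque_cup: small unglazed pink clay cup, 66 mm across, 59 mm high, near the front edge, left of the console. Origin: centre of its underside; own z up. A bystander.

How it is judged:
On the way, in this order (a step that is already met when the one before it is completed fails the run):
1. the isolator lever is pushed over to the back (beyond 0.85 rad) (value of joint isolator above 0.85 rad), for 0.2 s.
2. with the lever over, both green buttons are held down together (each beyond 5.5 of 8 mm) by the fingers for two seconds (1.9 s counted) (value of joint each of start_left, start_right above 0.0055 m and contact force between each of start_left_base, start_right_base and the fingers above 0.5 N and value of joint isolator above 0.85 rad), for 1.9 s.
At the end, for the whole second after the job is handed in: The isolator lever stands over at the back (beyond 0.85 rad); both green buttons and the red one are up again (within 1 mm); the console stands level and at rest within 25 mm of where it stood (value of joint isolator above 0.85 rad and value of joint each of start_left, start_right, stop below 0.001 m and distance of console from where it was at the start of the episode below 0.025 m and linear speed of console below 0.01 m/s and angle between console's own z axis and vertical below 0.05 rad); the robot touches nothing.
It fails at once if one green button pressed down (beyond 5.5 mm) while the other is still up (under 1.5 mm) ((value of joint start_left above 0.0055 m and value of joint start_right below 0.0015 m) or (value of joint start_right above 0.0055 m and value of joint start_left below 0.0015 m)).
It fails at once if the red stop button pressed (beyond 2 mm) (value of joint stop above 0.002 m).
It fails at once if the console lifted (origin over 10 mm above the table), tipped, or pushed more than 25 mm out of its place (height (world z) of console above 0.01 m or angle between console's own z axis and vertical above 0.12 rad or distance of console from where it was at the start of the episode above 0.025 m).
It fails at once if a thing round the console moved more than 20 mm (distance of any of slip_jar, masking_tape, pot_black_lid, tub_red, bisque_cup from where it was at the start of the episode above 0.02 m).
It also fails if it takes over 48 s, if anything falls off the work surface, if the arm or the gripper's body presses on something with over 40 N, if the wrist force passes 120 N, or if a joint passes its speed limit or range.

ROBOT

A 6-joint arm with a two-finger parallel gripper is mounted at the origin on a cart in front of the work surface, level with it; the furniture and walls round the work are solid. World frame = base frame: x ahead of the robot, y to its left, z up, the work surface at z = 0. Lengths are in m, angles in rad, forces in N, time in s.
With the tool pointing down it reaches from about 0.375 to 0.975 m from the base axis. Payload 3.8 kg.
Tool frame: the origin (TCP) lies midway between the tips of the shut fingers; the grasp point (between the pads) lies 19 mm behind it; z points along the fingers, y is the line along which they close (so a half turn about z gives the same grasp; the last joint's range is limited). The gripper opens to 88 mm and grips with 3 to 60 N. Pads are 18 mm wide; open, the fingers measure 123 mm over their backs; the gripper's body (75 mm by 187 mm) begins 45 mm behind the grasp point.
Start: joints at [1.184, 0.264, 1.604, -0, 1.274, -0.037], TCP at [0.231, 0.634, 0.239] pointing down, gripper open.
Joint ranges: [-2.63, 2.63], [-0.94, 2.18], [0.31, 2.57], [-1.31, 4.45], [0, 2.66], [-2.55, 2.55]. Speed limits (rad/s): [2.57, 2.57, 3.14, 3.14, 3.14, 3.14].

INTERFACE

Orientations are given as a 3x3 rotation matrix whose columns are the frame's x, y, z axes.
In Python, from cell import * gives the robot as it stands. The module is installed in compiled form; this text tells all that it offers.
- The arm moves only by the tool drive_tool, never from a script. Its argument "motion" is a list of rows, each a list of 3 entries, a list of its own where there are three numbers: the shift along the world's x, y, z in mm, then the turn about the world's z in rad, then the closure, from 0 (fully open) to 1 (shut). In form: [[[x, y, z], yaw, jaw], ...]. A call has 1 to 8 rows; each row is the pose to reach, as a shift and turn from the pose commanded when the call began; what a row does not reach only later rows make up. A row lasts 1/8 s, in which the tool goes at most 62.5 mm and 10.7 degrees, less where a joint would pass 70% of its speed; a pose out of reach is approached as far as the arm can. A call with a gripper value outside its range is refused whole. The fingers move at their own pace and stop on an object; "newtons" is the grip in N (left out, the last holds). Time passes only in rows, so rows that repeat a pose let the fingers close. It gives the time, the measured TCP pose, the force, the opening and the grip force at its end, in the units of the state.
- read_state(): the state, without advancing time (a new reading comes with each control period).
- read_camera(name): name is "side" or "top" or "wrist"; returns (picture, depth): 400x640x3 uint8, red, green, blue; 400x640 float32, m along the optical axis (not along the pixel's ray), 0 where there is no reading.
- camera_model(name): a dict with "fx", "fy", "cx", "cy" (pixels), "dist" ([k1, k2, p1, p2, k3] as OpenCV has them; the pictures are not rectified), "R" (3x3) and "t" (3): a world point X has camera coordinates R X + t; the wrist camera has in their place "hand_eye" (4x4, takes a point from camera to tool coordinates, whose origin is the TCP and whose axes are the flange's). Camera axes: x right, y down, z forward; pixel columns grow to the right and rows downward; lengths in m; the calibration is good to about 2 mm. A picture is of the moment at which its call begins: read the wrist's pose just before it. camera_model takes no time and is no camera call.
- finish_job(): hands the job in; it is judged then, once.
The state is a dict: "time_s": time; "q": joint angles; "joint_velocities": joint speeds; "joint_torque": joint torques, N m; "eef_pos": TCP position; "tool_rot": TCP orientation; "wrist_force": force on the tool from outside, world axes, zero at the start; "moment": the same for the moment, N m; "gripper_width": finger opening in m; "gripper_force": force on a finger pad.
Only numpy, scipy, OpenCV 4.12 (cv2) and the standard library are available. Lean on these libraries where they do the work, as an engineer would, in place of code of your own. Each camera call takes 0.05 s, during which the arm holds its last target. There are 200 camera calls.

## Working session

There is one attempt and no reset: what is moved stays moved. The work goes in short steps, Python scripts to look and compute and a tool call to move; the robot and the scene stay as the last step left them, time stands still between calls to the robot, and variables do not carry over. Pictures are saved under pics/ and viewed, at most 10 in all, crops included, and the job is handed in when it is done.

Besides the shell and the picture viewer there is one more tool, called after "Request:" by a JSON object that holds its "op" and its "data". drive_tool: Moves the arm, as the interface text tells. Its arguments: {"type":"object","properties":{"motion":{"type":"array"},"newtons":{"type":"number"}},"required":["motion"]}

```bash
mkdir -p pics
cat > h.py <<'E'
from cell import *
import numpy as np, cv2
def world(name,pts,depth=None,z=None,st=None):
    m=camera_model(name);K=np.array([[m['fx'],0,m['cx']],[0,m['fy'],m['cy']],[0,0,1]])
    pts=np.array(pts,float).reshape(-1,2)
    n=cv2.undistortPoints(pts.reshape(-1,1,2),K,np.array(m['dist'])).reshape(-1,2)
    r=np.c_[n,np.ones(len(n))]
    if 'hand_eye' in m:
        H=np.array(m['hand_eye']);R=np.array(st['tool_rot'])@H[:3,:3];o=np.array(st['tool_rot'])@H[:3,3]+st['eef_pos']
    else:
        R=np.array(m['R']).T;o=-R@np.array(m['t'])
    d=r@R.T
    s=depth[pts[:,1].astype(int),pts[:,0].astype(int)] if z is None else (z-o[2])/d[:,2]
    return o+d*np.asarray(s)[:,None]
def blobs(p,lo,hi,amin=20):
    h=cv2.cvtColor(p,cv2.COLOR_RGB2HSV);m=cv2.inRange(h,lo,hi)
    n,l,s,c=cv2.connectedComponentsWithStats(m)
    return [(c[i],s[i],l==i) for i in range(1,n) if s[i,4]>=amin]
E
cat > look.py <<'E'
from h import *
import sys
tag=sys.argv[1]
for n in sys.argv[2:]:
    st=read_state();p,d=read_camera(n)
    cv2.imwrite(f'pics/{n}{tag}.png',p[:,:,::-1])
    for nm,lo,hi in [('green',(40,80,40),(90,255,255)),('yellow',(20,130,100),(34,255,255)),('red',(0,150,80),(8,255,255))]:
        for c,s,m in blobs(p,lo,hi):
            v,u=np.nonzero(m&(d>0))
            if len(u)==0: continue
            w=world(n,np.c_[u,v],d,st=st)
            print(n,nm,c.round(1),s,'med',np.median(w,0).round(4),'top',np.percentile(w[:,2],95).round(4))
print(read_state()['wrist_force'],read_state()['time_s'],read_state()['tool_rot'])
E
python3 look.py 0 top side
```

```text
top green [361.  204.6] [357 200   9  10  75] med [ 0.5374 -0.15    0.0715] top 0.0777
top green [343.9 210.2] [340 206   9  10  72] med [ 0.5191 -0.0889  0.0708] top 0.0782
top green [ 56.2 315.7] [ 52 313  10   7  22] med [0.2702 0.5888 0.6115] top 0.618
top green [ 52.4 331.1] [ 41 318  20  25  93] med [0.2328 0.5995 0.6049] top 0.6139
top green [ 85.7 327.1] [ 82 323   9  10  29] med [0.2446 0.5219 0.6165] top 0.621
top green [ 27.2 334.1] [ 25 330   7  10  20] med [0.2326 0.6483 0.6158] top 0.6187
top green [105.  346.3] [ 96 341  17  11  34] med [0.2168 0.4506 0.6677] top 0.6711
top green [ 46.2 344.6] [ 44 342   6   7  20] med [0.2055 0.6123 0.605 ] top 0.612
top green [113.8 356.8] [110 352  10  10  33] med [0.1948 0.4355 0.6654] top 0.6748
top green [115.2 366.6] [110 363  12   9  30] med [0.1802 0.4219 0.6838] top 0.6882
top green [136.5 371.9] [131 365  12  18  47] med [0.1729 0.3759 0.69  ] top 0.7017
top green [140.4 376. ] [138 372   6   8  20] med [0.1648 0.3656 0.6961] top 0.7002
top green [149.5 379.3] [145 373  11  13  52] med [0.16   0.3457 0.7004] top 0.7093
top g
[... 8194 characters left out ...]
w [350.  210.8] [346 208   8   7  40] med [ 0.5863 -0.1596  0.1296] top 0.1374
side red [315.2  85. ] [313  81   5   9  32] med [1.0203 0.6685 0.107 ] top 0.123
side red [331.9  84.7] [330  80   5  10  47] med [1.0772 0.6113 0.1162] top 0.138
side red [250.8 140.5] [238 132  26  17 232] med [0.5263 0.4084 0.1271] top 0.1314
side red [131.4 179.3] [  95  145   64   59 1480] med [ 0.122   0.8725 -0.1795] top -0.0696
side red [108.  190.4] [104 184   9  15  42] med [ 0.0245  0.9546 -0.2489] top -0.2028
[-0.69050104  0.10970692  0.38259775] 0.1 [[-9.39456043e-01  3.42668599e-01 -7.58386001e-04]
 [ 3.42669430e-01  9.39454212e-01 -1.85595252e-03]
 [ 7.64922731e-05 -2.00346151e-03 -9.99997990e-01]]
```

Request:
{"op": "drive_tool", "data": {"motion": [[[269,-764,11],0.64,1],[[269,-764,11],0.64,1],[[269,-764,11],0.64,1],[[269,-764,11],0.64,1],[[269,-764,11],0.64,1],[[269,-764,11],0.64,1],[[269,-764,11],0.64,1],[[269,-764,11],0.64,1]], "newtons": 10}}

```text
time_s: 1.1
eef_pos: [0.3974, 0.1607, 0.2453]
tool_rot: [[-0.958, -0.287, 0.0], [-0.287, 0.958, 0.0], [-0.0, -0.0, -1.0]]
wrist_force: [1.6, 0.6, -0.5]
gripper_width: 0.0102
gripper_force: 0.0
```

```bash
python3 -c "
from h import *
print(read_state()['eef_pos'],read_state()['q'],camera_model('wrist'))
a=cv2.imread('pics/top0.png')[120:270,240:440];b=cv2.imread('pics/side0.png')[120:270,240:440]
cv2.imwrite('pics/c0.png',cv2.resize(cv2.vconcat([a,b]),None,fx=2,fy=2))"
```

```text
[0.39736087 0.16067116 0.24534427] [ 3.26170575e-01 -2.23983373e-01  2.08873758e+00 -6.61252050e-05
  1.27651970e+00 -1.53527256e+00] {'fx': 287.2981158776995, 'fy': 287.2981158776995, 'cx': 320.4356748835058, 'cy': 197.06342911401586, 'dist': array([0.00699625, 0.        , 0.        , 0.        , 0.        ]), 'hand_eye': array([[ 1.80734424e-03, -9.52943816e-01, -3.03141580e-01,
         7.85895839e-02],
       [ 9.99998354e-01,  1.77049237e-03,  3.96387425e-04,
         5.07884950e-05],
       [ 1.58974908e-04, -3.03141797e-01,  9.52945447e-01,
        -1.46577202e-01],
       [ 0.00000000e+00,  0.00000000e+00,  0.00000000e+00,
         1.00000000e+00]])}
```

View pics/c0.png

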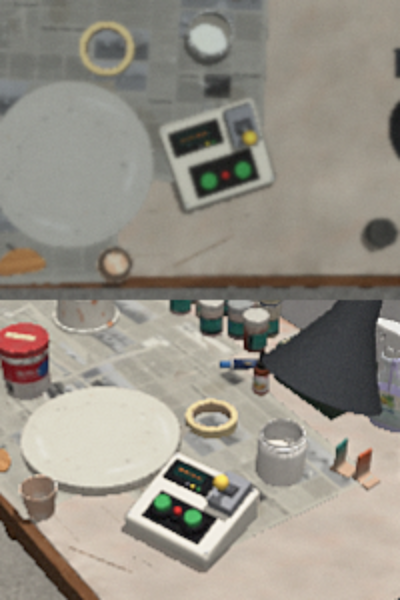

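Request:
{"op": "drive_tool", "data": {"motion": [[[73,-276,0],0,1],[[73,-276,0],0,1],[[73,-276,0],0,1],[[73,-276,0],0,1],[[73,-276,0],0,1],[[73,-276,0],0,1],[[73,-276,0],0,1]]}}

```text
time_s: 1.98
eef_pos: [0.4698, -0.1129, 0.245]
tool_rot: [[-0.958, -0.286, -0.001], [-0.286, 0.958, 0.001], [0.001, 0.001, -1.0]]
wrist_force: [-0.7, 0.3, 0.0]
gripper_width: 0.0004
gripper_force: 0.0
```

```bash
python3 look.py 1 wrist; python3 -c "
from h import *
print(read_state()['eef_pos'])"
```

```text
wrist green [329.  219.6] [317 207  25  26 516] med [ 0.516  -0.0879  0.0717] top 0.075
wrist green [276.1 220.5] [264 208  25  26 510] med [ 0.5353 -0.1484  0.0716] top 0.0749
wrist yellow [293.  322.6] [292 303   3  38 103] med [ 0.448  -0.1267  0.3304] top 0.3316
wrist yellow [348.1 322.7] [347 303   3  38  92] med [ 0.4438 -0.1132  0.3304] top 0.3316
wrist red [302.6 219.7] [297 214  12  12 101] med [ 0.5263 -0.118   0.0688] top 0.0709
[0.19912443 0.10594961 0.33642006] 2.025 [[-9.58027467e-01 -2.86675380e-01 -7.74081421e-04]
 [-2.86675911e-01  9.58027370e-01  6.92891361e-04]
 [ 5.42956294e-04  8.85719453e-04 -9.99999460e-01]]
[ 0.469881   -0.11245005  0.24513888]
```

View pics/wrist1.png

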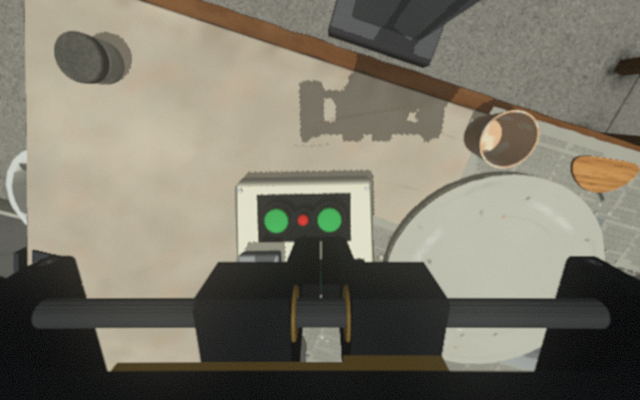

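Request:
{"op": "drive_tool", "data": {"motion": [[[105,15,0],0,1],[[105,15,0],0,1],[[105,15,0],0,1],[[105,15,0],0,1]]}}

```text
time_s: 2.52
eef_pos: [0.5745, -0.0971, 0.2451]
tool_rot: [[-0.958, -0.288, -0.002], [-0.288, 0.958, 0.0], [0.001, 0.001, -1.0]]
wrist_force: [-1.0, 0.2, -0.7]
gripper_width: 0.0004
gripper_force: 0.0
```

```bash
python3 look.py 2 wrist; python3 -c "
from h import *
print(read_state()['eef_pos'])"
```

```text
wrist green [343.4 130.6] [330 117  28  28 610] med [ 0.5165 -0.0882  0.0721] top 0.075
wrist green [285.1 131.7] [272 118  28  28 623] med [ 0.536  -0.1488  0.072 ] top 0.0749
wrist green [317.4 187.1] [314 184   7   7  38] med [ 0.5872 -0.0968  0.0668] top 0.0688
wrist yellow [257.4 188.9] [245 177  26  25 517] med [ 0.5868 -0.1546  0.1337] top 0.137
wrist yellow [327.7 186.9] [325 184   6   7  33] med [ 0.5833 -0.0852  0.0671] top 0.0691
wrist yellow [293.  321.9] [292 302   3  39 109] med [ 0.5523 -0.1111  0.3305] top 0.3316
wrist yellow [348.1 323.3] [347 302   3  39  90] med [ 0.5486 -0.0974  0.3306] top 0.3315
wrist red [314.7 131.8] [309 126  12  13 121] med [ 0.527  -0.1177  0.0689] top 0.0706
[-0.46892001 -0.43200674 -1.03327072] 2.575 [[-9.57817256e-01 -2.87376006e-01 -1.06560046e-03]
 [-2.87376280e-01  9.57817760e-01  1.10111009e-04]
 [ 9.89007786e-04  4.11694521e-04 -9.99999426e-01]]
[ 0.57422439 -0.09746212  0.24534912]
```

View pics/wrist2.png

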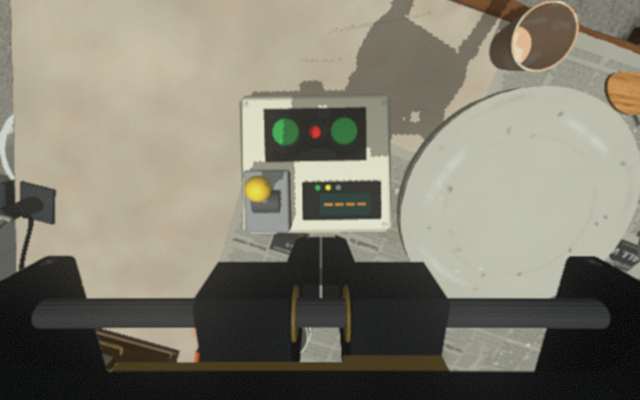

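Request:
{"op": "drive_tool", "data": {"motion": [[[-19,-69,0],0,1],[[-19,-69,0],0,1],[[-19,-69,-45],0,1],[[-19,-69,-90],0,1],[[-19,-69,-127],0,1],[[-19,-69,-127],0,1],[[-19,-69,-127],0,1]]}}

```text
time_s: 3.45
eef_pos: [0.557, -0.1674, 0.1202]
tool_rot: [[-0.958, -0.286, 0.002], [-0.286, 0.958, -0.001], [-0.002, -0.001, -1.0]]
wrist_force: [-0.1, -0.1, -0.1]
gripper_width: 0.0003
gripper_force: 0.0
```

```bash
python3 look.py 3 wrist | grep -v green; python3 -c "
from h import *
print(read_state()['eef_pos'])"
```

```text
wrist yellow [293.  319.7] [291 296   5  46 135] med [ 0.5344 -0.1814  0.2052] top 0.2064
wrist yellow [348. 320.] [347 299   3  42 123] med [ 0.5301 -0.1677  0.2051] top 0.2066
wrist yellow [323.2 327.8] [316 327  16   3  40] med [ 0.5943 -0.1563  0.1358] top 0.2022
wrist red [396.9 197.4] [388 189  19  18 271] med [ 0.5264 -0.1187  0.0689] top 0.0706
[ 0.37890598  0.396948   -0.17499599] 3.5 [[-0.95818064 -0.28614299  0.0034702 ]
 [-0.28614816  0.95818477 -0.00108721]
 [-0.00301399 -0.00203473 -0.99999339]]
[ 0.55767751 -0.167662    0.12093351]
```

View pics/wrist3.png

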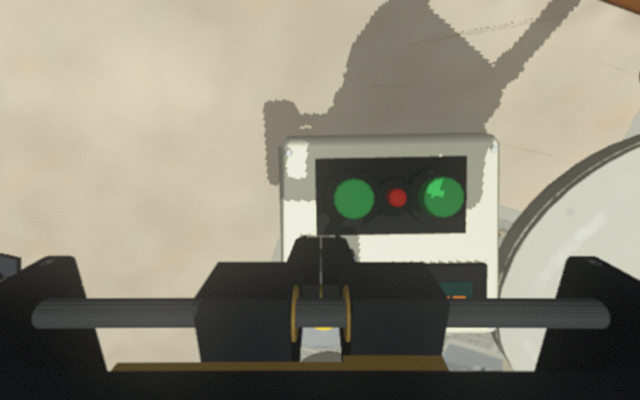

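Request:
{"op": "drive_tool", "data": {"motion": [[[5,2,-3],0,1],[[10,3,-3],0,1],[[16,5,-3],0,1],[[22,7,-3],0,1],[[27,8,-3],0,1],[[33,10,-3],0,1],[[38,12,-3],0,1],[[38,12,-3],0,1]]}}

```text
time_s: 4.5
eef_pos: [0.5952, -0.1551, 0.1154]
tool_rot: [[-0.958, -0.286, 0.001], [-0.286, 0.958, 0.0], [-0.001, -0.0, -1.0]]
wrist_force: [-0.1, 0.3, 0.3]
gripper_width: 0.0006
gripper_force: 0.0
```

Request:
{"op": "drive_tool", "data": {"motion": [[[2,1,0],0,1],[[4,1,0],0,1],[[6,2,0],0,1],[[6,2,0],0,1]]}}

```text
time_s: 5.0
eef_pos: [0.6006, -0.1534, 0.1155]
tool_rot: [[-0.958, -0.286, 0.0], [-0.286, 0.958, -0.0], [-0.0, -0.0, -1.0]]
wrist_force: [-0.7, 0.2, -0.5]
gripper_width: 0.0009
gripper_force: 0.3
```

```bash
python3 look.py 4 top side wrist | egrep "yellow|red|\[\[|wrist green" ; python3 -c "
from h import *
for i in range(5): print(read_state()['wrist_force'],read_state()['eef_pos'])
a=cv2.imread('pics/top4.png')[150:230,300:400];b=cv2.imread('pics/side4.png')[170:250,290:390]
cv2.imwrite('pics/c4.png',cv2.resize(cv2.hconcat([a,b]),None,fx=4,fy=4))"
```

```text
top yellow [460.7 148.3] [458 144   7   9  34] med [ 0.858  -0.7397 -0.6033] top -0.5926
top red [198.2 205.3] [183 191  31  29 538] med [0.5368 0.4153 0.1258] top 0.1309
top red [ 88.3 283.5] [ 72 275  27  19  83] med [ 0.2457  0.8871 -0.0869] top -0.0626
top red [100.6 308.4] [ 99 301   4  16  50] med [ 0.15    0.8437 -0.0851] top -0.065
top red [ 97.5 323.9] [ 95 319   6  11  27] med [ 0.0916  0.8532 -0.0858] top -0.0607
side yellow [226.9  47.7] [224  43   7  12  27] med [0.9341 1.4358 0.0555] top 0.0737
side red [315.   84.9] [313  81   5   8  32] med [1.0217 0.6722 0.1066] top 0.1221
side red [331.9  84.8] [330  80   5  10  46] med [1.0746 0.6107 0.1154] top 0.1359
side red [250.9 140.3] [238 132  26  17 228] med [0.5293 0.4107 0.1262] top 0.1312
side red [121.  180.6] [104 159  32  45 585] med [ 0.0757  0.8747 -0.1571] top -0.0701
side red [101.  168.9] [ 90 161  21  21 139] med [ 0.0215  0.9288 -0.0865] top -0.0615
wrist green [450.9 133. ] [ 425  109   52   48 1922] med [ 0.5172 -0.09    0.0715] top 0.0746
wrist green [355.1 134.5] [ 333  111   46   48 1671] med [ 0.5359 -0.
[... 338 characters left out ...]
 50 175] med [ 0.5779 -0.1675  0.2005] top 0.2019
wrist yellow [348.  319.4] [346 293   5  49 149] med [ 0.5737 -0.1537  0.2005] top 0.2018
wrist red [402.5 134.2] [392 124  22  21 350] med [ 0.5269 -0.119   0.0689] top 0.0706
[-0.681302    0.07533111  0.86804237] 5.15 [[-9.58212272e-01 -2.86057667e-01  5.02080307e-04]
[-0.681302    0.07533111  0.86804237] [ 0.60054241 -0.15336563  0.11551576]
[-0.681302    0.07533111  0.86804237] [ 0.60054241 -0.15336563  0.11551576]
[-0.681302    0.07533111  0.86804237] [ 0.60054241 -0.15336563  0.11551576]
[-0.681302    0.07533111  0.86804237] [ 0.60054241 -0.15336563  0.11551576]
[-0.681302    0.07533111  0.86804237] [ 0.60054241 -0.15336563  0.11551576]
```

View pics/c4.png

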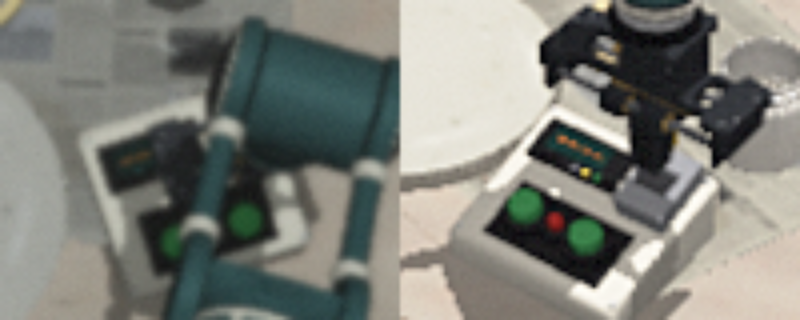

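Request:
{"op": "drive_tool", "data": {"motion": [[[2,0.5,0],0,1],[[3,1,0],0,1],[[3,1,0],0,1]]}}

```text
time_s: 5.52
eef_pos: [0.6035, -0.1524, 0.1156]
tool_rot: [[-0.958, -0.286, 0.0], [-0.286, 0.958, -0.0], [-0.0, -0.0, -1.0]]
wrist_force: [-0.6, 0.3, 1.0]
gripper_width: 0.0007
gripper_force: 0.4
```

Request:
{"op": "drive_tool", "data": {"motion": [[[-14,-4,0],0,1],[[-14,-4,0],0,1],[[-14,-4,60],0,1],[[-10,20,115],0,1],[[0,60,130],0,1],[[0,60,130],0,1],[[0,60,130],0,1]]}}

```text
time_s: 6.4
eef_pos: [0.6028, -0.0925, 0.2448]
tool_rot: [[-0.958, -0.287, -0.001], [-0.287, 0.958, -0.0], [0.001, 0.0, -1.0]]
wrist_force: [-0.2, -0.4, -0.0]
gripper_width: 0.0001
gripper_force: 0.0
```

```bash
python3 look.py 5 wrist; python3 -c "
from h import *
print(read_state()['eef_pos'])"
```

```text
wrist green [347.7 103.5] [334  89  29  30 676] med [ 0.5169 -0.0882  0.0719] top 0.075
wrist green [287.7 104.6] [274  90  28  30 667] med [ 0.5364 -0.1485  0.0719] top 0.075
wrist green [320.8 163. ] [318 160   7   7  40] med [ 0.5869 -0.0968  0.0666] top 0.0683
wrist yellow [331.1 163. ] [328 160   7   7  36] med [ 0.5836 -0.0855  0.067 ] top 0.0693
wrist yellow [260.9 198.4] [248 186  26  26 525] med [ 0.6208 -0.1439  0.14  ] top 0.1432
wrist yellow [348.1 322.8] [347 301   3  40  96] med [ 0.5766 -0.0925  0.3301] top 0.3312
wrist yellow [293.  321.5] [292 302   3  39 112] med [ 0.5804 -0.1065  0.33  ] top 0.3311
wrist red [317.9 104.5] [313  98  11  14 123] med [ 0.527  -0.1179  0.0691] top 0.0709
[-0.62629658 -1.1529619   0.4709749 ] 6.45 [[-9.58236078e-01 -2.85970441e-01 -2.12752922e-03]
 [-2.85970914e-01  9.58238295e-01 -8.51287110e-05]
 [ 2.06302427e-03  5.26838073e-04 -9.99997733e-01]]
[ 0.60242373 -0.09286533  0.24416943]
```

View pics/wrist5.png

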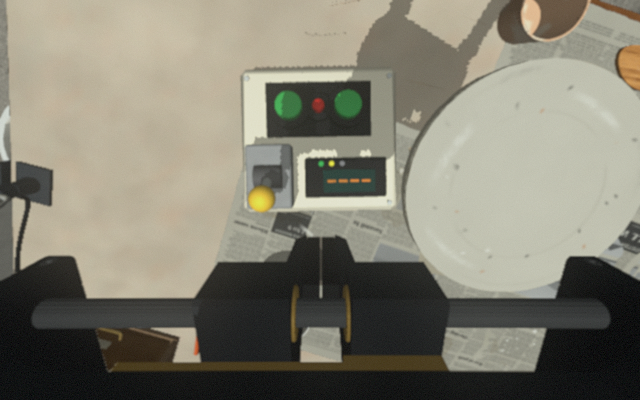

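Request:
{"op": "drive_tool", "data": {"motion": [[[-40,-13,0],0.015,0.47],[[-79,-27,0],0.015,0.47],[[-79,-27,0],0.015,0.47],[[-79,-27,-50],0.015,0.47],[[-79,-27,-100],0.015,0.47],[[-79,-27,-145],0.015,0.47],[[-79,-27,-145],0.015,0.47],[[-79,-27,-145],0.015,0.47]]}}

```text
time_s: 7.45
eef_pos: [0.5255, -0.1198, 0.1015]
tool_rot: [[-0.954, -0.3, 0.001], [-0.3, 0.954, -0.0], [-0.001, -0.001, -1.0]]
wrist_force: [0.3, -0.1, 0.1]
gripper_width: 0.0463
gripper_force: 0.0
```

```bash
python3 look.py 6 wrist side| egrep "\[\[|wrist"; python3 -c "
from h import *
print(read_state()['eef_pos'],read_state()['gripper_width'])
a=cv2.imread('pics/wrist6.png')[150:400,170:470];b=cv2.imread('pics/side6.png')[170:270,290:390]
cv2.imwrite('pics/c6.png',cv2.hconcat([cv2.resize(a,(480,400)),cv2.resize(b,(320,400))]))"
```

```text
wrist green [276.7 226.2] [ 253  207   45   44 1298] med [ 0.5322 -0.1476  0.0713] top 0.0745
wrist green [367.8 225.6] [ 347  206   45   45 1320] med [ 0.513  -0.0915  0.0712] top 0.0744
wrist green [364.5 342.1] [329 329  72  21 813] med [ 0.6032 -0.0598  0.0735] top 0.0749
wrist green [382.5 328.7] [371 328  23   4  39] med [ 0.5896 -0.0492  0.0709] top 0.072
wrist yellow [204.6 319.5] [201 294   9  48 229] med [ 0.5099 -0.1562  0.1865] top 0.1881
wrist yellow [436.5 319.7] [432 294   9  48 195] med [ 0.4916 -0.0985  0.1865] top 0.1879
wrist red [322.  228.7] [313 219  19  20 315] med [ 0.5259 -0.1184  0.0688] top 0.0703
[-0.56246961 -0.12302929 -0.4581733 ] 7.55 [[-0.95382228 -0.30034365  0.00409327]
[ 0.52649872 -0.12002502  0.10291107] 0.046928666417391775
```

View pics/c6.png

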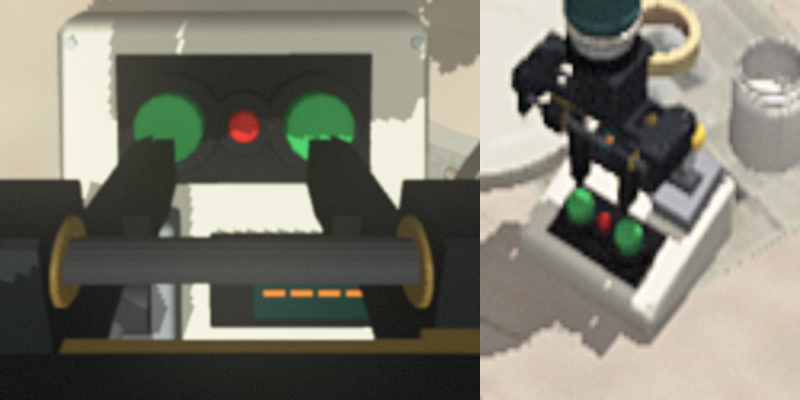

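Request:
{"op": "drive_tool", "data": {"motion": [[[0,0,-10],0,0.44],[[0,0,-20],0,0.44],[[0,0,-24],0,0.44],[[0,0,-27],0,0.44],[[0,0,-30],0,0.44],[[0,0,-32],0,0.44],[[0,0,-32],0,0.44]]}}

```text
time_s: 8.43
eef_pos: [0.5249, -0.1191, 0.069]
tool_rot: [[-0.954, -0.3, 0.001], [-0.3, 0.954, 0.0], [-0.001, -0.0, -1.0]]
wrist_force: [-0.2, 4.2, 4.5]
gripper_width: 0.0492
gripper_force: 2.3
```

```bash
python3 look.py 7 wrist side| egrep "\[\[|wrist"; python3 -c "
from h import *
s=read_state();print(s['eef_pos'],s['gripper_width'],s['gripper_force'],s['moment'])
a=cv2.imread('pics/wrist7.png')[150:400,170:470];b=cv2.imread('pics/side7.png')[170:270,290:390]
cv2.imwrite('pics/c7.png',cv2.hconcat([cv2.resize(a,(480,400)),cv2.resize(b,(320,400))]))"
```

```text
wrist green [274.4 244.7] [241 225  52  50 934] med [ 0.5295 -0.1421  0.0658] top 0.071
wrist green [368.4 243.9] [350 225  52  50 942] med [ 0.5125 -0.0954  0.0656] top 0.0714
wrist green [324.3 341.3] [319 336  12  12 109] med [ 0.5869 -0.0968  0.0673] top 0.0686
wrist green [367.6 355.7] [328 351  79  10 746] med [ 0.5877 -0.067   0.0692] top 0.0703
wrist yellow [199.8 319.4] [196 292  11  50 251] med [ 0.5097 -0.1568  0.1539] top 0.1556
wrist yellow [441.5 319.3] [436 293  10  49 232] med [ 0.4904 -0.0967  0.1541] top 0.1556
wrist yellow [343.  341.4] [338 336  11  12 103] med [ 0.5836 -0.0852  0.0673] top 0.0686
wrist red [321.  251.5] [310 239  23  25 449] med [ 0.5255 -0.1184  0.0686] top 0.0704
[-0.0461237   2.56728845  3.97305271] 8.525 [[-9.53778342e-01 -3.00509034e-01  1.09322247e-03]
[ 0.52488441 -0.11924745  0.06904373] 0.04945149834550849 2.246422391035594 [ 0.59789479 -0.03995773  0.04376952]
```

View pics/c7.png

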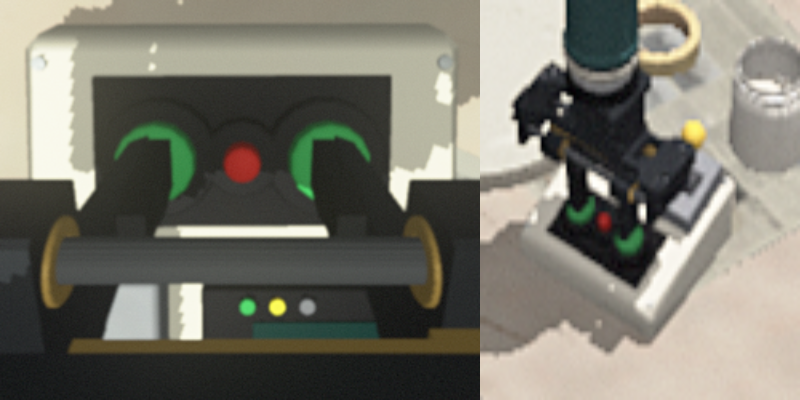

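Request:
{"op": "drive_tool", "data": {"motion": [[[0,0,-1],0,0.44],[[0,0,-2],0,0.44],[[0,0,-3],0,0.44],[[0,0,-3],0,0.44]]}}

```text
time_s: 9.02
eef_pos: [0.5254, -0.1193, 0.0664]
tool_rot: [[-0.954, -0.3, 0.002], [-0.3, 0.954, 0.0], [-0.002, -0.001, -1.0]]
wrist_force: [0.3, 4.7, 7.3]
gripper_width: 0.0493
gripper_force: 3.0
```

```bash
python3 look.py 8 wrist| egrep "\[\[|red|wrist green .*0.06"
```

```text
wrist green [275.  245.9] [242 227  51  49 893] med [ 0.5304 -0.1417  0.0635] top 0.0683
wrist green [369.2 244.5] [351 226  51  49 878] med [ 0.5129 -0.0952  0.0632] top 0.0689
wrist green [325.  343.8] [320 338  11  12 111] med [ 0.5868 -0.0967  0.0672] top 0.0687
wrist green [368.3 357.2] [329 354  78   7 513] med [ 0.5871 -0.0673  0.069 ] top 0.0699
wrist red [321.5 253. ] [310 241  24  25 467] med [ 0.5254 -0.1184  0.0686] top 0.0704
[0.09614984 4.18263709 5.96418472] 9.075 [[-9.53825728e-01 -3.00352761e-01  2.16799947e-03]
```

Request:
{"op": "drive_tool", "data": {"motion": [[[0,0,-1],0,0.44],[[0,0,-1.5],0,0.44],[[0,0,-1.5],0,0.44],[[0,0,-1.5],0,0.44]]}}

```text
time_s: 9.57
eef_pos: [0.5256, -0.1192, 0.0654]
tool_rot: [[-0.954, -0.3, 0.003], [-0.3, 0.954, 0.0], [-0.003, -0.001, -1.0]]
wrist_force: [-1.2, 5.0, 9.4]
gripper_width: 0.0496
gripper_force: 4.4
```

```bash
python3 look.py 9 wrist| egrep "\[\[|red|wrist green .*0.06"
```

```text
wrist green [275.  246.1] [242 227  51  49 883] med [ 0.5307 -0.1415  0.0627] top 0.0678
wrist green [369.5 244.7] [351 226  51  50 866] med [ 0.5128 -0.095   0.0625] top 0.0682
wrist green [324.9 344.7] [320 339  11  12 111] med [ 0.5867 -0.0966  0.0673] top 0.0685
wrist green [368.1 357.6] [329 355  78   6 446] med [ 0.5867 -0.0681  0.0689] top 0.0699
wrist red [321.4 253.4] [310 241  24  25 476] med [ 0.5255 -0.1185  0.0686] top 0.0703
[-0.84311282  3.9507576   8.95024355] 9.625 [[-9.53853082e-01 -3.00262386e-01  2.60725481e-03]
```

Request:
{"op": "drive_tool", "data": {"motion": [[[0,0,-0.5],0,0.44],[[0,0,-0.5],0,0.44],[[0,0,-0.5],0,0.44],[[0,0,-0.5],0,0.44],[[0,0,-0.5],0,0.44],[[0,0,-0.5],0,0.44],[[0,0,-0.5],0,0.44],[[0,0,-0.5],0,0.44]]}}

```text
time_s: 10.62
eef_pos: [0.5257, -0.1192, 0.0654]
tool_rot: [[-0.954, -0.3, 0.003], [-0.3, 0.954, 0.0], [-0.003, -0.001, -1.0]]
wrist_force: [-0.9, 5.7, 11.9]
gripper_width: 0.0494
gripper_force: 5.8
```

Request:
{"op": "drive_tool", "data": {"motion": [[[0,0,0],0,0.44],[[0,0,0],0,0.44],[[0,0,0],0,0.44],[[0,0,0],0,0.44],[[0,0,0],0,0.44],[[0,0,0],0,0.44],[[0,0,0],0,0.44],[[0,0,0],0,0.44]]}}

```text
time_s: 11.62
eef_pos: [0.5257, -0.1192, 0.0653]
tool_rot: [[-0.954, -0.3, 0.003], [-0.3, 0.954, 0.0], [-0.003, -0.001, -1.0]]
wrist_force: [-1.5, 4.3, 11.7]
gripper_width: 0.0495
gripper_force: 5.8
```

Request:
{"op": "drive_tool", "data": {"motion": [[[0,0,0],0,0.44],[[0,0,0],0,0.44],[[0,0,0],0,0.44],[[0,0,0],0,0.44],[[0,0,0],0,0.44],[[0,0,0],0,0.44],[[0,0,0],0,0.44],[[0,0,0],0,0.44]]}}

```text
time_s: 12.62
eef_pos: [0.5257, -0.1192, 0.0653]
tool_rot: [[-0.954, -0.3, 0.003], [-0.3, 0.954, 0.0], [-0.003, -0.001, -1.0]]
wrist_force: [-2.7, 4.7, 12.1]
gripper_width: 0.0493
gripper_force: 5.8
```

Request:
{"op": "drive_tool", "data": {"motion": [[[0,0,3],0,0.44],[[0,0,7],0,0.44],[[0,0,14],0,0.44],[[0,0,40],0,0.44],[[0,0,90],0,0.44],[[30,10,140],0,0.44],[[80,27,180],0,0.44],[[80,27,180],0,0.44]]}}

```text
time_s: 13.62
eef_pos: [0.6086, -0.0924, 0.2476]
tool_rot: [[-0.953, -0.302, 0.008], [-0.302, 0.953, -0.002], [-0.007, -0.004, -1.0]]
wrist_force: [-0.6, 0.4, 1.1]
gripper_width: 0.049
gripper_force: 0.0
```

Request:
{"op": "drive_tool", "data": {"motion": [[[0,0,0],0,0.44],[[0,0,0],0,0.44]]}}

```text
time_s: 13.88
eef_pos: [0.6021, -0.0926, 0.241]
tool_rot: [[-0.954, -0.3, -0.005], [-0.3, 0.954, 0.0], [0.004, 0.002, -1.0]]
wrist_force: [0.2, -0.1, 0.2]
gripper_width: 0.0489
gripper_force: 0.0
```

```bash
python3 look.py 10 wrist
```

```text
wrist green [288.  105.1] [274  90  29  31 677] med [ 0.5363 -0.1486  0.0719] top 0.075
wrist green [348.6 105.1] [335  90  29  31 683] med [ 0.5168 -0.0881  0.0719] top 0.0751
wrist green [320.5 165. ] [318 162   6   7  38] med [ 0.5874 -0.0968  0.0674] top 0.0695
wrist yellow [331.1 164.9] [328 162   7   7  39] med [ 0.5835 -0.0853  0.0673] top 0.0687
wrist yellow [259.8 199.9] [247 187  26  26 534] med [ 0.6208 -0.144   0.1399] top 0.1433
wrist yellow [199.2 320.9] [196 297   8  45 183] med [ 0.5875 -0.1302  0.3263] top 0.3275
wrist yellow [442.  322.1] [438 299   8  43 152] med [ 0.5689 -0.0699  0.3265] top 0.3278
wrist red [318.7 105.6] [313 100  12  13 116] med [ 0.5269 -0.1179  0.069 ] top 0.0707
[ 0.13533415  0.33356272 -0.7125991 ] 13.925 [[-9.53964316e-01 -2.99890315e-01 -4.22881601e-03]
 [-2.99894912e-01  9.53972121e-01  4.83498023e-04]
 [ 3.88917620e-03  1.72944027e-03 -9.99990942e-01]]
```

View pics/wrist10.png

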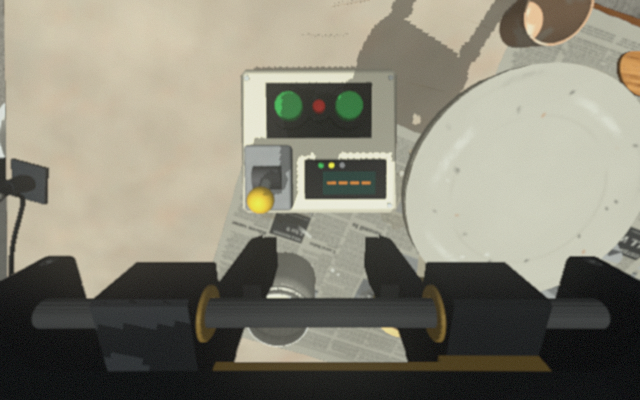

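The picture shows the green buttons (288,105) and (349,105) back up. The red button (319,106) is untouched, the lever ball (260,200) is at the back and the console has not moved. I'm handing it in.

```bash
python3 -c "
from cell import *
print(finish_job())"
```

```text
the job is handed in; nothing more can be done
None
```

The job is handed in, with no verdict returned: I pushed the lever to the back (estimated 0.98 rad), held both green buttons fully down for about 3 s and let them spring back up, and left the red button unpressed and the console in place.

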